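# Pull down the test bay's screen with the hook pole

### The job

Close the test bay before power-up: take the hook pole from its rest by the handle, hook it into the red ring on the clear screen and, with the hook in the ring, gently pull the screen all the way down onto its stop. Then unhook, leaving the screen down, lay the pole back in both notches of its rest, hook end as before, and let go. Keep the hand and arm off the bay and its light bar, do not drop the pole, and leave the other things on the bench alone.

Things in the scene. Friction and masses are not known exactly. Their poses are not given: they have to be found in the camera images.
- bay: Test bay, fixed: white base (190 mm deep, 360 wide), two aluminium posts 430 mm tall (centres 155 mm left and right) and a header; a clear screen (280 wide, 200 tall) slides up and down between the posts. Origin: bench level, in the screen's plane, midway between the posts; x points into the bay (away from the robot), y left seen from the robot, z up.
- light_bar (a point): Middle of the underside of the white light bar, at (-163, 0, 370) mm in the bay's frame; bar 24 mm deep, 330 long, 26 tall. Side arms (14 mm wide, y = +-155, z 375-395) carry it and two 8 mm cross rods at x = -112 and -60, z = 376. An upright hand fits neither under nor between them: lean it back 30 to 45 degrees so the pole slopes up into the bay and the hand stays in front of the light bar.
- sash (a joint): Height of the screen: 0 fully raised, grows as the screen moves down (m); 0.12 is fully down, on its stop. The screen stays wherever it is left by friction; it takes about 2 to 5 N down and 8 to 12 N up to move it.
- ring (a point): Centre of the red pull ring, moving with the screen: 297 mm above the bench with the screen fully up, 177 mm when down. The ring stands upright 45 mm in front of the screen's plane, its hole facing the front; centreline diameter 54 mm, bar 7 mm thick, hole 47 mm. A 10 mm stub runs from its top point back to the screen. Axes as the bay's: x through the hole into the bay, z up.
- pole: Hook pole, 195 mm, 120 g (+-30%). Origin on the rod's axis at the middle of the blue handle; x along the rod to the hook, z up as it lies in the rest. Handle x -30 to 30, y -12 to 12 (gripped width 24), z -21 to 9 mm. Rod 10 mm thick from x = -67 to 105; then a 7 mm steel hook: along x to the bend at x = 125, then a prong down to x = 119, z = -26. It can turn in the grip: hold it firmly.
- hook_bend (a point): The hook's outer bend: (125, 0, 0) mm in the pole's frame, on the bar's centreline.
- hook_tip (a point): Tip of the hook's prong: (119, 0, -26) mm in the pole's frame, on the centreline (the rounded end is 3.5 mm further).
- rest: Pole rest, fixed: black base 190 x 70 x 10 mm with two posts (12 mm thick along x) at x = -50 and 75 mm carrying V notches, V bottoms 68 mm high, tops about 86 mm high and 37 mm apart. Origin at bench level, under the pole's origin; the pole lies along x, hook to +x, its origin 75 mm above the bench, prong hanging down. The pole's place along x may differ by 4 mm.
- bottle: clear water bottle with blue cap, 64 mm across, 190 mm tall. Bystander; origin at the centre of its underside.
- adapter: upright brass cylinder (coaxial adapter), 32 mm across, 60 mm tall. Bystander; origin at the centre of its underside.
- screwdriver: screwdriver lying on the bench. Bystander.
- wrench: steel wrench lying on the bench. Bystander.
- mug: white mug, 80 mm across, 90 mm tall. Bystander; origin at the centre of its underside.
- jar: glass jar with black lid, 60 mm across, 70 mm tall. Bystander; origin at the centre of its underside.
- tray: black open tray 120 x 160 x 40 mm. Bystander; origin at the centre of its underside.
Mind the look-alikes: they are no part of the job. What is meant by the pole is not green, and is the smaller of those in its own colour.

How it is judged (in metres and radians):
On the way, in this order (a step that is already met when the one before it is completed fails the run):
1. the hook is through the ring: prong behind and below the ring's lower edge, bend above it (x of hook_tip in the frame of ring between 0.002 and 0.04 m and y of hook_tip in the frame of ring between -0.025 and 0.025 m and z of hook_tip in the frame of ring between -0.06 and -0.024 m and z of hook_bend in the frame of ring between -0.026 and 0.02 m), for 0.1 s.
2. the screen is pulled fully down while the hook is in the ring (all of step 1 and value of joint sash above 0.116 m), for 0.1 s.
At the end, for the whole second after the job is handed in: The screen is down within 5 mm of its stop; the pole lies still in both notches of its rest, hook at the same end as at the start, within 25 mm along the rest, 8 mm across and about 7 mm in height, in line within 0.1 rad and prong downward within 0.5 rad (value of joint sash above 0.115 m and x of pole in the frame of rest between -0.025 and 0.025 m and y of pole in the frame of rest between -0.008 and 0.008 m and z of pole in the frame of rest between 0.069 and 0.083 m and angle between the x axis of pole and the x axis of rest, either way round below 0.1 rad and x of hook_bend in the frame of rest between 0.08 and 0.17 m and angle between pole's own z axis and vertical below 0.5 rad and linear speed of pole below 0.02 m/s); the robot touches nothing.
It fails at once if the hand or arm presses on the bay, its screen, ring or light bar (over 3 N) (contact force between any of the fingers, the arm and bay above 3 N).
It fails at once if the pole forces the bay, screen or ring (over 25 N) (contact force between pole and bay above 25 N).
It fails at once if the pole is dropped onto the bench (its handle lower than 30 mm) (height (world z) of pole below 0.03 m).
It fails at once if another thing on the bench is shifted more than 30 mm (distance of any of bottle, adapter, screwdriver, wrench, mug, jar, tray from where it was at the start of the episode above 0.03 m).
It also fails if it takes over 64 s, if anything falls off the work surface, if the arm or the gripper's body presses on something with over 40 N, if the wrist force passes 120 N, or if a joint passes its speed limit or range.

### The arm

A 6-joint arm with a two-finger parallel gripper is mounted at the origin on the work surface. World frame = base frame: x ahead of the robot, y to its left, z up, the work surface at z = 0. Lengths are in m, angles in degrees, forces in N, time in s.
With the tool pointing down it reaches from about 0.325 to 0.85 m from the base axis. Payload 15.5 kg.
Tool frame: the origin (TCP) lies at the very end of the fingers, on their centre line; the grasp point (between the pads) lies arm.grip_depth behind it (arm.grip_depth is the distance from the TCP to the grasp point, in m); z points along the fingers, y is the direction in which the jaws open and shut (so a half turn about z gives the same grasp; the last joint's range is limited). The gripper opens to 91 mm and grips with 3 to 60 N. Pads are 32 mm wide; open, the fingers measure 118 mm over their backs; the gripper's body (76 mm by 178 mm) begins 60 mm behind the grasp point.
Start: joints at [63.856, 28.281, 77.091, -0, 74.628, -5.472], TCP at [0.221, 0.585, 0.214] pointing down, gripper open.
Joint ranges: [-166.48, 166.48], [-47.26, 123.95], [12.59, 153.08], [-70.14, 250.14], [6.76, 159.57], [-176.63, 176.63]. Speed limits (degrees/s): [108.29, 108.29, 147.25, 172.46, 172.46, 172.46].

### API

Orientations are given as a 3x3 rotation matrix whose columns are the frame's x, y, z axes.
In Python, from rig import arm gives the robot as it stands. Calls block until the motion is done:
- arm.move_to(position, orientation): joint-space move of the TCP to a pose.
- arm.move_l(position, orientation=None, feed=0.15): straight line of the TCP; orientation=None keeps the orientation; feed is the mean speed in m/s.
- arm.move_joints(angles): joint-space move.
- arm.grip(opening): finger opening in m; the grip force is fixed at half the most; returns when the fingers have stopped.
- arm.sleep(seconds).
- arm.solve_ik(position, orientation): joint angles nearest the present ones, or None.
- arm.snapshot(name): name is "scene" or "top"; returns the picture (384x512x3 uint8, red, green, blue); there is no depth.
- arm.get_calibration(name): a dict with "intrinsics" (3x3 intrinsics, pixels), "k1" (the pictures are not rectified: a ray, as slopes to the right and down, at radius r is drawn at 1 + k1 r^2 times it, then the intrinsics apply), "cam_to_world" (4x4, takes a point from camera to world coordinates). Camera axes: x right, y down, z forward; pixel columns grow to the right and rows downward; lengths in m; the calibration is good to about 2 mm. A picture is of the moment at which its call begins. get_calibration takes no time and is no camera call.
A pose or a line that the arm cannot do raises arm.Unreachable and nothing moves.
- arm.sign_off(): hands the job in, once; it reports no verdict.
Readings, each from a call of its own:
- arm.current_t(): time.
- arm.current_joint_positions(): joint angles.
- arm.current_dq(): joint speeds.
- arm.current_tau(): joint torques, N m.
- arm.current_ee_pos(): TCP position.
- arm.current_tool_rot(): TCP orientation.
- arm.current_force(): force on the tool from outside, world axes, zero at the start.
- arm.current_torque(): the same for the moment, N m.
- arm.current_width(): finger opening in m.
Only numpy, scipy, OpenCV 4.12 (cv2) and the standard library are available. Lean on these libraries where they do the work, as an engineer would, in place of code of your own. Each camera call takes 0.05 s, during which the arm holds its last target.

## Working session

There is one attempt and no reset: what is moved stays moved. The work goes in short steps, each a Python script; the robot and the scene stay as the last script left them, time stands still between calls to the robot, and variables do not carry over. Pictures are saved under pics/ and viewed, and the job is handed in when it is done.

```bash
ls; mkdir -p pics; python3 - <<'E'
from rig import arm
import cv2,numpy as np
for n in("scene","top"):
    im=arm.snapshot(n); cv2.imwrite(f"pics/{n}0.png",im[:,:,::-1])
    c=arm.get_calibration(n); print(n,np.round(c["intrinsics"],1).tolist(),c["k1"],np.round(c["cam_to_world"],3).tolist())
print(arm.grip_depth,arm.current_t(),arm.current_width(),arm.current_force())
E
```

```text
pics
scene [[434.8, 0.0, 262.6], [0.0, 434.8, 200.8], [0.0, 0.0, 1.0]] -0.15801569088646333 [[-0.606, 0.666, -0.434, 1.056], [0.795, 0.504, -0.336, 0.425], [-0.005, -0.549, -0.836, 1.306], [0.0, 0.0, 0.0, 1.0]]
top [[349.4, 0.0, 256.2], [0.0, 349.4, 192.1], [0.0, 0.0, 1.0]] 0.03308833320848898 [[0.008, -0.995, 0.095, 0.426], [-1.0, -0.008, 0.0, 0.012], [0.0, -0.095, -0.996, 1.289], [0.0, 0.0, 0.0, 1.0]]
0.0188 0.1 0.09139570385995273 [ 0.56296278  0.47325917 -1.13739724]
```

View pics/scene0.png

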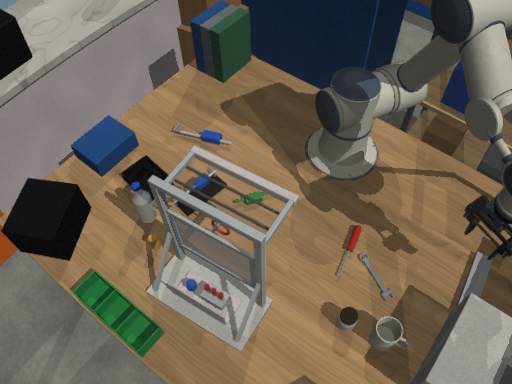

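View pics/top0.png

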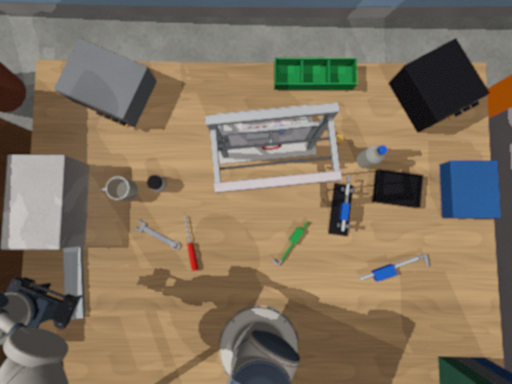

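```bash
python3 - <<'E'
import cv2,numpy as np
a=cv2.imread("pics/top0.png");b=cv2.imread("pics/scene0.png")
cv2.imwrite("pics/c1.png",cv2.resize(a[160:290,300:440],None,fx=4.2,fy=4.2,interpolation=cv2.INTER_CUBIC))
cv2.imwrite("pics/c2.png",cv2.resize(a[90:200,195:355],None,fx=5,fy=5,interpolation=cv2.INTER_CUBIC))
cv2.imwrite("pics/c3.png",cv2.resize(b[140:350,140:310],None,fx=2.8,fy=2.8,interpolation=cv2.INTER_CUBIC))
E
```

```text
(no output)
```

View pics/c1.png

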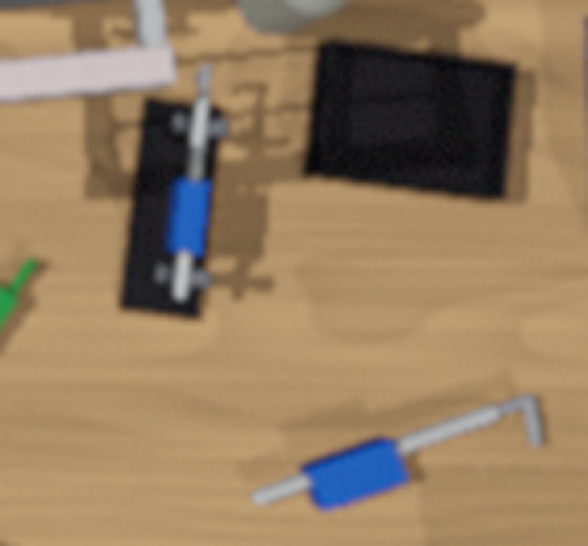

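View pics/c2.png

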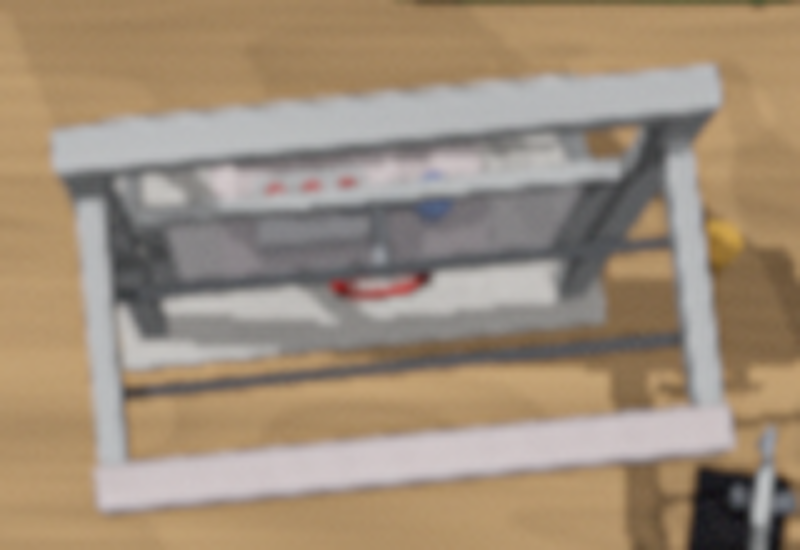

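View pics/c3.png

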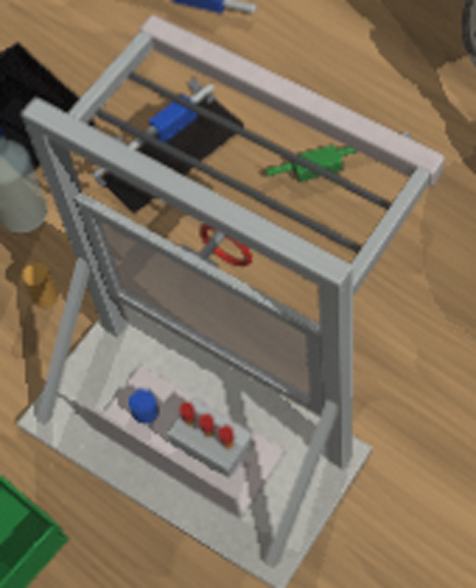

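```bash
python3 - <<'E'
import cv2,numpy as np
a=cv2.imread("pics/top0.png");b=cv2.imread("pics/scene0.png")
cv2.imwrite("pics/d1.png",cv2.resize(a[172:242,320:370],None,fx=8,fy=8,interpolation=cv2.INTER_CUBIC))
cv2.imwrite("pics/d2.png",cv2.resize(b[140:220,165:240],None,fx=7.4,fy=7.4,interpolation=cv2.INTER_CUBIC))
cv2.imwrite("pics/d3.png",cv2.resize(b[180:260,200:310],None,fx=7,fy=7,interpolation=cv2.INTER_CUBIC))
E
```

```text
(no output)
```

View pics/d1.png

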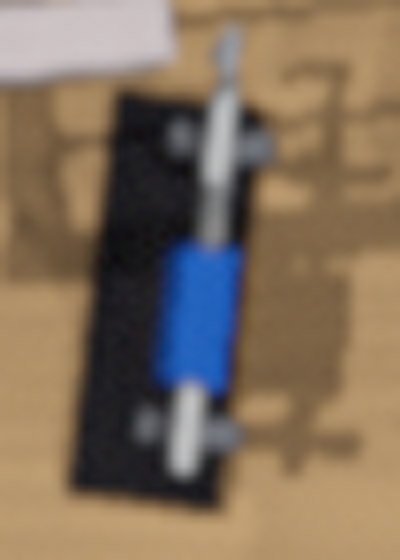

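View pics/d2.png

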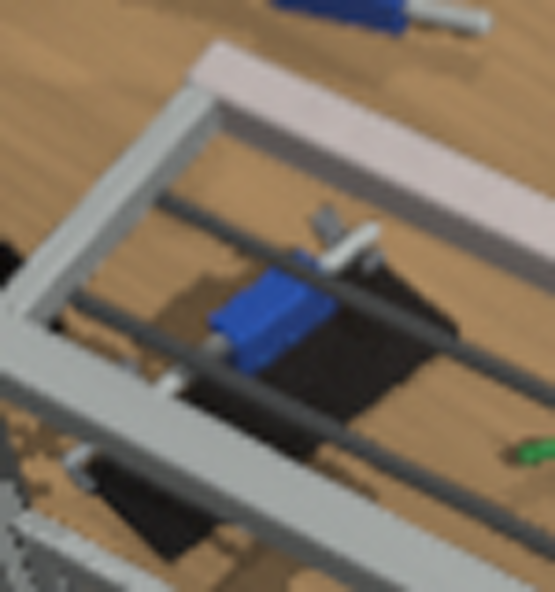

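View pics/d3.png

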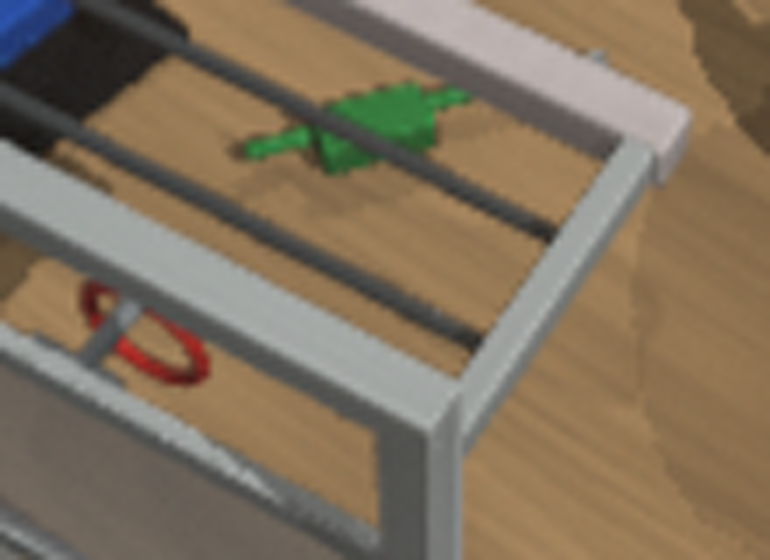

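```bash
cat > h.py <<'E'
import numpy as np
from rig import arm
from scipy.optimize import least_squares
C={n:arm.get_calibration(n) for n in("scene","top")}
def proj(n,P):
    c=C[n];M=np.linalg.inv(c["cam_to_world"]);P=np.atleast_2d(P)
    q=P@M[:3,:3].T+M[:3,3];s=q[:,:2]/q[:,2:]
    s=s*(1+c["k1"]*(s**2).sum(1,keepdims=True));K=c["intrinsics"]
    return s*[K[0,0],K[1,1]]+[K[0,2],K[1,2]]
def ray(n,uv):
    import cv2
    c=C[n];K=np.array(c["intrinsics"])
    p=cv2.undistortPoints(np.array([[uv]],float),K,np.array([c["k1"],0,0,0.]))[0,0]
    T=np.array(c["cam_to_world"]);return T[:3,3],T[:3,:3]@[p[0],p[1],1]
def onz(n,uv,z):
    o,d=ray(n,uv);return o+d*(z-o[2])/d[2]
def W(p,L):
    c,s=np.cos(p[2]),np.sin(p[2]);L=np.atleast_2d(L).astype(float)
    return np.c_[p[0]+c*L[:,0]-s*L[:,1],p[1]+s*L[:,0]+c*L[:,1],L[:,2]]
def fit(obs,p0):
    def f(p): return np.concatenate([(proj(n,W(p,np.array(l)/1000))[0]-uv) for n,l,uv in obs])
    r=least_squares(f,p0,loss="soft_l1");return r.x,f(r.x).reshape(-1,2)
E
python3 - <<'E'
from h import *
np.set_printoptions(precision=4,suppress=True)
t=lambda x,y:(195+x/5,90+y/5)
bay=[("top",(-151,165,396),t(97,466)),("top",(-175,165,396),t(100,510)),("top",(-151,-165,396),t(727,407)),("top",(-175,-165,396),t(733,447)),
("scene",(-175,-165,396),(195,145.4)),("scene",(-151,-165,396),(190.7,150.4)),("scene",(-175,165,396),(298.6,196)),("scene",(-151,165,396),(293.6,201.4)),
("scene",(-45,0,297),(220.7,227.6))]
p,r=fit(bay,[.6,0,0]);print(p,np.degrees(p[2]));print(r)
print("ring",W(p,[-.045,0,.297]), proj("top",W(p,[-.045,0,.297])))
d=lambda x,y:(320+x/8,172+y/8); e=lambda x,y:(165+x/7.4,140+y/7.4)
pole=[("top",(-67,0,78),d(183,477)),("top",(128.5,0,75),d(231,25)),("top",(30,-12,84),d(243,245)),("top",(-30,-12,84),d(230,393)),
("scene",(-67,0,78),e(378,230)),("scene",(30,12,84),e(210,318)) ]
q,r=fit(pole,[.4,-.25,0]);print(q,np.degrees(q[2]));print(r)
for L in [(30,12,84),(30,-12,84),(-30,12,84),(-30,-12,84),(125,0,75),(119,0,49),(105,0,75),(-67,0,75)]:
  u=proj("scene",W(q,np.array(L)/1000))[0];print(L,(u-[165,140])*7.4, (proj("top",W(q,np.array(L)/1000))[0]-[320,172])*8)
for uv in [d(120,93),d(262,108),d(222,510),d(70,490)]: print("restcorner",onz("top",uv,.01))
E
```

```text
[ 0.7027 -0.0242  0.1036] 5.937285545929705
[[-1.5374 -0.806 ]
 [-1.3493 -0.3589]
 [ 0.0356 -1.1877]
 [-0.0622  0.0114]
 [-0.5694 -1.8076]
 [-1.4661 -1.0816]
 [ 0.8279 -1.3193]
 [ 1.2305  0.0683]
 [-0.7327 -4.3571]]
ring [[ 0.6579 -0.0288  0.297 ]] [[270.9715 144.8541]]
[ 0.4761 -0.2958 -0.1378] -7.897302443819261
[[ 0.1643 -0.7194]
 [ 0.765   0.1212]
 [-0.0163  0.787 ]
 [-0.4824 -0.4207]
 [-0.6996 -2.4145]
 [ 3.1325  2.3764]]
(30, 12, 84) [233.1805 335.5853] [187.2943 243.1931]
(30, -12, 84) [200.6417 306.2593] [242.8692 251.2956]
(-30, 12, 84) [329.8202 262.5023] [170.3104 381.4079]
(-30, -12, 84) [297.0699 234.0768] [226.1404 389.6341]
(125, 0, 75) [ 62.3154 450.984 ] [236.1471  33.824 ]
(119, 0, 49) [ 81.9969 473.8557] [218.9663  55.1706]
(105, 0, 75) [ 95.8974 425.4941] [230.5857  78.7824]
(-67, 0, 75) [373.4082 215.9227] [182.5863 471.1322]
restcorner [ 0.5814 -0.2767  0.01  ]
restcorner [ 0.575  -0.3416  0.01  ]
restcorner [ 0.3916 -0.32    0.01  ]
restcorner [ 0.3999 -0.2515  0.01  ]
```

```bash
python3 - <<'E'
from h import *
np.set_printoptions(precision=4,suppress=True)
t=lambda x,y:(195+(x+.5)/5-.5,90+(y+.5)/5-.5)
d=lambda x,y:(320+(x+.5)/8-.5,172+(y+.5)/8-.5); e=lambda x,y:(165+(x+.5)/7.4-.5,140+(y+.5)/7.4-.5);g=lambda x,y:(200+(x+.5)/7-.5,180+(y+.5)/7-.5)
bay=[("top",(-151,165,396),t(97,466)),("top",(-175,165,396),t(100,510)),("top",(-151,-165,396),t(727,407)),("top",(-175,-165,396),t(733,447)),
("scene",(-175,-165,396),e(222,40)),("scene",(-151,-165,396),e(190,77)),("scene",(-175,165,396),g(690,112)),("scene",(-151,165,396),g(655,150))]
pole=[("top",(-67,0,78),d(183,477)),("top",(128.5,0,75),d(231,25)),("top",(30,-12,84),d(243,245)),("top",(-30,-12,84),d(230,393)),
("scene",(-67,0,78),e(378,230)),("scene",(30,-12,84),e(210,318)),("scene",(-30,-12,84),e(297,250)) ]
def f(p):
    o={"top":0,"scene":p[6:8]}
    return np.concatenate([proj(n,W(q,np.array(l)/1000))[0]+o[n]-uv for q,S in((p[:3],bay),(p[3:6],pole)) for n,l,uv in S])
r=least_squares(f,[.7,-.02,.1,.476,-.296,-.138,0,0],loss="soft_l1");p=r.x;print(p);print(f(p).reshape(-1,2).round(1).tolist())
print("ring scene pred",proj("scene",W(p[:3],[-.045,0,.297]))[0]+p[6:8],"obs",g(145,333),"top",proj("top",W(p[:3],[-.045,0,.297]))[0])
print("top bay only",fit(bay[:4],[.7,0,0.1])[0],"scene",fit(bay[4:],[.7,0,.1])[0],fit(pole[:4],[.47,-.3,-.1])[0])
print("bottle", onz("top",(383,150),.19),"tray",onz("top",(398,188),.04))
print(arm.current_tool_rot())
E
```

```text
[ 0.7021 -0.0259  0.1019  0.4771 -0.2938 -0.1243 -0.038   1.1473]
[[-0.6, -0.3], [-0.4, 0.1], [1.0, -0.5], [0.9, 0.7], [-0.4, -0.7], [-1.3, 0.0], [0.8, -0.1], [1.2, 1.2], [0.3, -0.5], [0.1, 0.2], [-0.3, 0.9], [-0.5, -0.3], [-0.2, -0.5], [-0.6, 0.5], [0.5, -0.2]]
ring scene pred [219.5745 223.9254] obs (220.28571428571428, 227.14285714285714) top [271.5614 145.0383]
top bay only [ 0.7022 -0.0248  0.1049] scene [ 0.705  -0.0254  0.0969] [ 0.4772 -0.2942 -0.1198]
bottle [ 0.6684 -0.3894  0.19  ] tray [ 0.5637 -0.4939  0.04  ]
[[-0.9356  0.3531 -0.0005]
 [ 0.3531  0.9356 -0.0009]
 [ 0.0001 -0.0011 -1.    ]]
```

```bash
python3 - <<'E'
from h import *
import cv2
p=[.7025,-.0252,.1025];a=np.linspace(0,2*np.pi,60)
for s,f in((0,"pics/e0.png"),):
  b=cv2.resize(cv2.imread("pics/scene0.png")[180:260,180:310],None,fx=6,fy=6,interpolation=cv2.INTER_CUBIC)
  b2=cv2.resize(cv2.imread("pics/top0.png")[120:190,200:350],None,fx=5,fy=5,interpolation=cv2.INTER_CUBIC)
  L=np.c_[0*a-.045,.027*np.cos(a),.297+.027*np.sin(a)]
  for x,y in proj("scene",W(p,L)): cv2.circle(b,(int((x-180+.5)*6),int((y-180+.5)*6)),1,(0,255,255),-1)
  for x,y in proj("top",W(p,L)): cv2.circle(b2,(int((x-200+.5)*5),int((y-120+.5)*5)),1,(0,255,255),-1)
  for k in (-.112,-.060):
    L=np.c_[np.full(60,k),np.linspace(-.148,.148,60),np.full(60,.376)]
    for x,y in proj("scene",W(p,L)): cv2.circle(b,(int((x-180+.5)*6),int((y-180+.5)*6)),1,(0,255,255),-1)
    for x,y in proj("top",W(p,L)): cv2.circle(b2,(int((x-200+.5)*5),int((y-120+.5)*5)),1,(0,255,255),-1)
  cv2.imwrite("pics/e0.png",b);cv2.imwrite("pics/e1.png",b2)
E
```

```text
(no output)
```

View pics/e0.png

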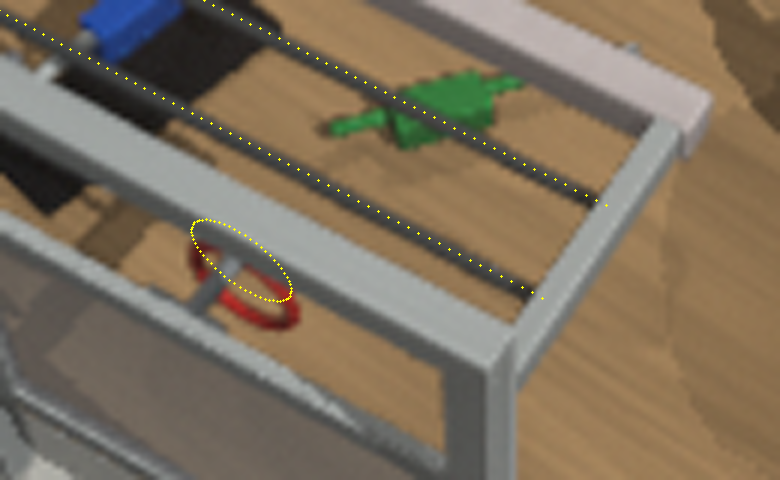

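View pics/e1.png

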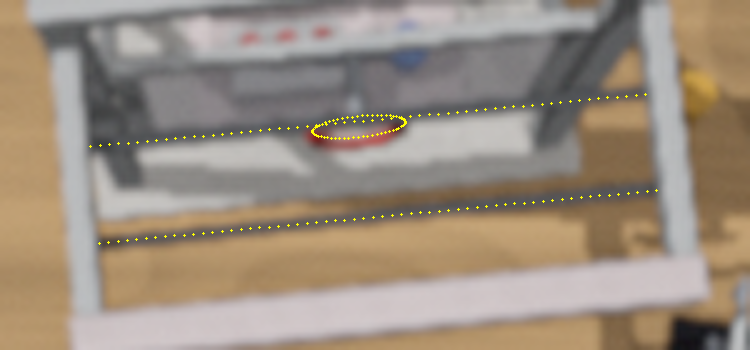

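```bash
python3 - <<'E'
from h import *
import cv2
p=[.7025,-.0252,.1025];a=np.linspace(0,2*np.pi,90)
rows=[]
for z in (.297,.291,.285,.279):
  b=cv2.resize(cv2.imread("pics/scene0.png")[210:240,205:235],None,fx=9,fy=9,interpolation=cv2.INTER_CUBIC)
  b2=cv2.resize(cv2.imread("pics/top0.png")[130:160,256:286],None,fx=9,fy=9,interpolation=cv2.INTER_CUBIC)
  for R in(.0235,.0305):
   L=np.c_[0*a-.045,R*np.cos(a),z+R*np.sin(a)]
   for x,y in proj("scene",W(p,L))+[0,1.15]: cv2.circle(b,(int((x-205+.5)*9),int((y-210+.5)*9)),1,(0,255,255),-1)
   for x,y in proj("top",W(p,L)): cv2.circle(b2,(int((x-256+.5)*9),int((y-130+.5)*9)),1,(0,255,255),-1)
  rows.append(np.vstack([b,b2]))
cv2.imwrite("pics/e2.png",cv2.resize(np.hstack(rows),(800,400)))
E
```

```text
(no output)
```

View pics/e2.png

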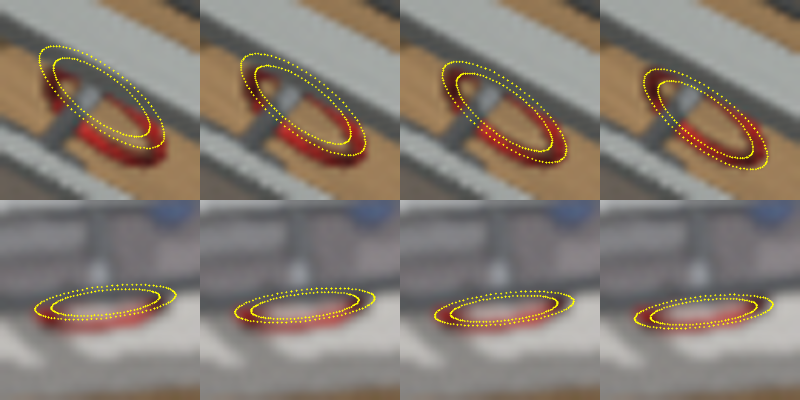

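```bash
cat >> h.py <<'E'
BAY=[.7025,-.0250,.1025]; RZ=.281; REST=[.4772,-.2940,-.130]
GX,GZ=.006,-.006; S=-1
def Ry(t):c,s=np.cos(t),np.sin(t);return np.array([[c,0,-s],[0,1,0],[s,0,c]]) # pole x slopes up by t
def Rz(a):c,s=np.cos(a),np.sin(a);return np.array([[c,-s,0],[s,c,0],[0,0,1]])
def tool(o,R,s=None):
    "pole origin, pole rot -> tcp pose"
    s=S if s is None else s
    z=-R[:,2];y=s*R[:,1];x=np.cross(y,z)
    return o+R@[GX,0,GZ]+arm.grip_depth*z, np.c_[x,y,z]
def bend(bx,by,bz,tdeg,yaw=None):
    "bend given in ring-ish coords: bay x rel ring, bay y, world z -> pole origin,R"
    R=Rz(BAY[2] if yaw is None else yaw)@Ry(np.radians(tdeg))
    b=W(BAY,[-.045+bx,by,bz])[0];return b-R@[.125,0,0],R
def rest(dz=0,dx=0,dy=0):
    R=Rz(REST[2]);return W(REST,[dx,dy,.075+dz])[0],R
E
python3 - <<'E'
from h import *
np.set_printoptions(precision=1,suppress=True)
for s in(-1,1):
  for nm,(o,R) in dict(pre=rest(.12),grasp=rest(0),lift=rest(.1),far=bend(-.12,0,RZ+.012,42),inn=bend(.008,0,RZ+.012,42),hook=bend(.008,0,RZ-.013,42),down=bend(.008,0,.177-.013,42),out=bend(-.12,0,.19,42),inn45=bend(.008,0,RZ+.012,45)).items():
    P,Q=tool(o,R,s);print(s,nm,P*1000,arm.solve_ik(P,Q))
for P in([.18,.36,.3],[.36,-.22,.35],[.38,.0,.35],[.4,-.12,.35]):
    a=np.arctan2(P[1],P[0]); 
    for s in(-1,1):
        _,Q=tool(np.zeros(3),Rz(a),s);print(s,P,arm.solve_ik(P,Q))
E
```

```text
-1 pre [ 483.1 -294.8  170.2] [-37.4  26.3  88.7  -0.   65.1  60. ]
-1 grasp [ 483.1 -294.8   50.2] [-37.4  35.6  94.9  -0.   49.5  60. ]
-1 lift [ 483.1 -294.8  150.2] [-37.4  27.6  90.   -0.   62.4  60. ]
-1 far [466.9 -49.2 194.9] [-31.7  11.5 134.5  93.2  24.1 -33.3]
-1 inn [594.2 -36.1 194.9] [-18.9  18.7 119.5  81.2  16.5  -9.8]
-1 hook [594.2 -36.1 169.9] [-18.9  21.9 121.1  98.   16.5 -27.3]
-1 down [594.2 -36.1  65.9] [-18.9  37.5 126.  142.9  27.7 -75.1]
-1 out [466.9 -49.2  91.9] [-31.7  36.  143.5 142.1  41.6 -89.6]
-1 inn45 [599.4 -35.6 191.3] [-19.5  20.4 121.6 102.6  18.1 -31.7]
1 pre [ 483.1 -294.8  170.2] [ -37.4   26.3   88.7   -0.    65.1 -120. ]
1 grasp [ 483.1 -294.8   50.2] [ -37.4   35.6   94.9   -0.    49.5 -120. ]
1 lift [ 483.1 -294.8  150.2] [ -37.4   27.6   90.    -0.    62.4 -120. ]
1 far [466.9 -49.2 194.9] [-31.7  11.5 134.5  93.2  24.1 146.7]
1 inn [594.2 -36.1 194.9] [-18.9  18.7 119.5  81.2  16.5 170.2]
1 hook [594.2 -36.1 169.9] [-18.9  21.9 121.1  98.   16.5 152.7]
1 down [594.2 -36.1  65.9] [-18.9  37.5 126.  142.9  27.7 104.9]
1 out [466.9 -49.2  91.9] [-31.7  36.  143.5 142.1  41.6  90.4]
1 inn45 [599.4 -35.6 191.3] [-19.5  20.4 121.6 102.6  18.1 148.3]
-1 [0.18, 0.36, 0.3] [54.9  4.7 97.9 -0.  77.4 81.5]
1 [0.18, 0.36, 0.3] [ 54.9   4.7  97.9  -0.   77.4 -98.5]
-1 [0.36, -0.22, 0.35] [-39.6   4.3  90.5  -0.   85.3  81.9]
1 [0.36, -0.22, 0.35] [-39.6   4.3  90.5  -0.   85.3 -98.1]
-1 [0.38, 0.0, 0.35] [-9.   0.2 94.7 -0.  85.  81. ]
1 [0.38, 0.0, 0.35] [ -9.    0.2  94.7  -0.   85.  -99. ]
-1 [0.4, -0.12, 0.35] [-24.9   3.8  90.9  -0.   85.2  81.8]
1 [0.4, -0.12, 0.35] [-24.9   3.8  90.9  -0.   85.2 -98.2]
```

```bash
cat >> h.py <<'E'
from scipy.spatial.transform import Rotation as Ro, Slerp
def samp(A,B,n=8):
    sl=Slerp([0,1],Ro.from_matrix([A[1],B[1]]))
    return [(A[0]+(B[0]-A[0])*u,sl(u).as_matrix()) for u in np.linspace(0,1,n)]
T=42
KEY=dict(lift=rest(.08),carry=(np.array([.40,-.20,.19]),Rz(-.02)@Ry(np.radians(25))),
 app=bend(-.075,0,RZ+.012,T),inn=bend(.009,0,RZ+.012,T),hook=bend(.009,0,RZ-.012,T),down=bend(.009,0,.177-.015,T))
E
python3 - <<'E'
from h import *
np.set_printoptions(precision=0,suppress=True)
ks=list(KEY)
for a,b in zip(ks,ks[1:]):
    print(a,b)
    for P,Q in samp(tool(*KEY[a]),tool(*KEY[b]),6): print(P*1000,arm.solve_ik(P,Q))
E
```

```text
lift carry
[ 483. -295.  130.] [-37.  29.  91.  -0.  60.  60.]
[ 470. -276.  138.] [-39.  25.  97.   4.  53.  56.]
[ 456. -257.  146.] [-40.  22. 104.   8.  47.  50.]
[ 443. -238.  154.] [-42.  18. 110.  14.  41.  42.]
[ 429. -219.  162.] [-44.  15. 115.  23.  37.  32.]
[ 416. -200.  170.] [-47.  12. 121.  34.  33.  18.]
carry app
[ 416. -200.  170.] [-47.  12. 121.  34.  33.  18.]
[ 435. -169.  175.] [-43.  12. 123.  41.  30.  13.]
[ 454. -138.  180.] [-40.  12. 125.  50.  27.   7.]
[ 473. -107.  185.] [-35.  12. 127.  61.  24.  -2.]
[493. -76. 190.] [-31.  13. 128.  75.  22. -13.]
[512. -45. 195.] [-26.  14. 129.  92.  21. -27.]
app inn
[512. -45. 195.] [-26.  14. 129.  92.  21. -27.]
[528. -43. 195.] [-24.  15. 127.  91.  20. -24.]
[545. -41. 195.] [-23.  16. 125.  89.  19. -21.]
[562. -39. 195.] [-21.  17. 123.  87.  18. -17.]
[579. -38. 195.] [-20.  18. 121.  84.  17. -14.]
[595. -36. 195.] [-19.  19. 119.  81.  16. -10.]
inn hook
[595. -36. 195.] [-19.  19. 119.  81.  16. -10.]
[595. -36. 190.] [-19.  19. 120.  84.  16. -13.]
[595. -36. 185.] [-19.  20. 120.  87.  16. -16.]
[595. -36. 181.] [-19.  21. 120.  91.  16. -20.]
[595. -36. 176.] [-19.  21. 121.  94.  16. -23.]
[595. -36. 171.] [-19.  22. 121.  97.  16. -26.]
hook down
[595. -36. 171.] [-19.  22. 121.  97.  16. -26.]
[595. -36. 150.] [-19.  25. 122. 111.  17. -40.]
[595. -36. 128.] [-19.  28. 123. 122.  19. -53.]
[595. -36. 107.] [-19.  31. 124. 131.  22. -62.]
[595. -36.  85.] [-19.  34. 125. 138.  25. -70.]
[595. -36.  64.] [-19.  38. 126. 143.  28. -75.]
```

```bash
python3 - <<'E'
from h import *
import cv2
np.set_printoptions(precision=4,suppress=True)
def rad(P):
    return np.array(P),tool(np.zeros(3),Rz(np.arctan2(P[1],P[0])))[1]
arm.move_to(*rad([.18,.36,.33]))
arm.move_to(*rad([.36,-.22,.33]))
arm.move_to(*tool(*rest(.10)))
print(arm.current_t(),arm.current_force())
arm.move_l(*tool(*rest(.03)),feed=.12)
for n in("scene","top"):cv2.imwrite(f"pics/{n}1.png",arm.snapshot(n)[:,:,::-1])
b=cv2.imread("pics/scene1.png")[110:220,130:260];a=cv2.imread("pics/top1.png")[160:260,290:410]
cv2.imwrite("pics/f1.png",np.hstack([cv2.resize(b,(400,400)),cv2.resize(a,(400,400))]))
E
```

```text
4.7583 [0.4421 0.0058 0.9956]
```

View pics/f1.png

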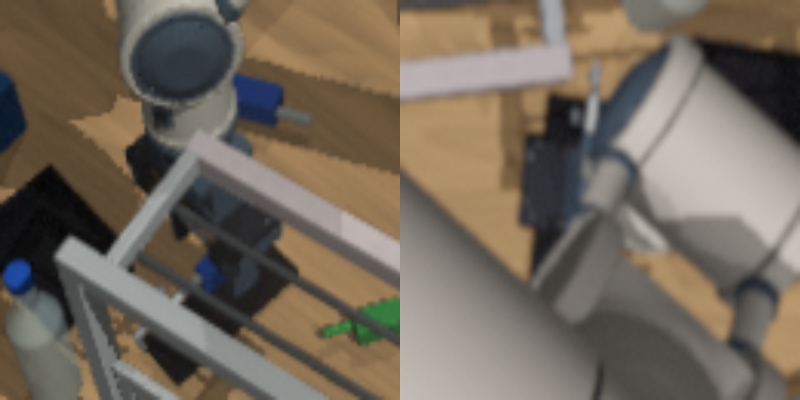

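The picture shows the hand over the small blue pole in the rest. Of the three candidates at top-view pixels (343,207), (390,270) and (295,240), the first fits. It is blue, smaller than the loose blue one, and lies in the rest; the third is green. Next I grasp it.

```bash
python3 - <<'E'
from h import *
import cv2
np.set_printoptions(precision=4,suppress=True)
arm.move_l(*tool(*rest(0)),feed=.06)
print(arm.current_force(),arm.current_width())
arm.grip(0.0)
print(arm.current_t(),arm.current_force(),arm.current_width())
arm.move_l(*tool(*rest(.08)),feed=.08)
print(arm.current_t(),arm.current_force(),arm.current_torque(),arm.current_width(),arm.current_ee_pos()-tool(*rest(.08))[0])
arm.move_l(*tool(*KEY["carry"]),feed=.15)
print(arm.current_t())
for n in("scene","top"):cv2.imwrite(f"pics/{n}2.png",arm.snapshot(n)[:,:,::-1])
b=cv2.imread("pics/scene2.png")[110:240,150:280];a=cv2.imread("pics/top2.png")[140:260,260:380]
cv2.imwrite("pics/f2.png",np.hstack([cv2.resize(b,(400,400)),cv2.resize(a,(400,400))]))
E
```

```text
[-0.0839  0.0881  0.1912] 0.09114271810913933
7.275 [-0.7109 -2.3397  0.3869] 0.02395537923345744
8.425 [ 0.0252 -0.7038 -1.1583] [0.0006 0.1794 0.0121] 0.02431067602119662 [-0.0002  0.0002 -0.0005]
9.6167
```

View pics/f2.png

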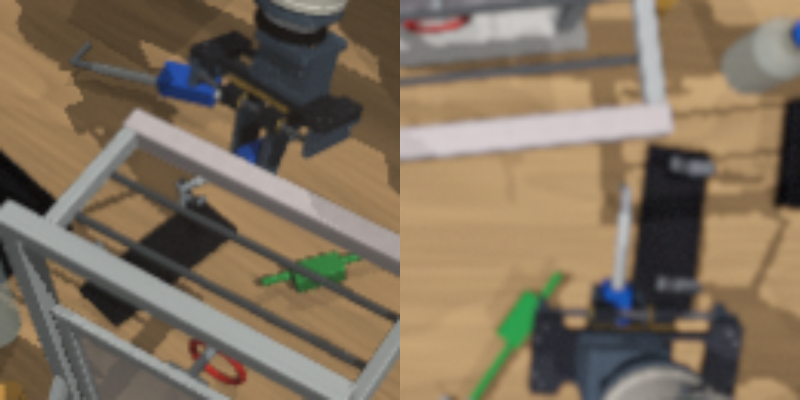

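```bash
python3 - <<'E'
from h import *
import cv2
np.set_printoptions(precision=4,suppress=True)
arm.move_l(*tool(*KEY["app"]),feed=.15)
print(arm.current_t(),arm.current_force(),arm.current_joint_positions())
for n in("scene","top"):cv2.imwrite(f"pics/{n}3.png",arm.snapshot(n)[:,:,::-1])
o,R=KEY["app"]
b=cv2.resize(cv2.imread("pics/scene3.png")[160:260,180:280],(500,500),interpolation=cv2.INTER_CUBIC)
a=cv2.resize(cv2.imread("pics/top3.png")[120:220,220:320],(500,500),interpolation=cv2.INTER_CUBIC)
pts=np.array([[.125,0,0],[.119,0,-.026],[.105,0,0]])@R.T+o
for u in proj("scene",pts)+[0,1.15]: cv2.circle(b,tuple(((u-[180,160]+.5)*5).astype(int)),2,(0,255,255),-1)
for u in proj("top",pts): cv2.circle(a,tuple(((u-[220,120]+.5)*5).astype(int)),2,(0,255,255),-1)
cv2.imwrite("pics/f3.png",cv2.resize(np.hstack([b,a]),(800,400)))
r=cv2.resize(cv2.imread("pics/top2.png")[175:240,315:365],None,fx=9,fy=9,interpolation=cv2.INTER_CUBIC);cv2.imwrite("pics/f4.png",r)
E
```

```text
11.15 [ 0.7538 -1.0072 -0.9932] [-26.0194  13.9619 129.3554  91.8698  20.6927 -26.8134]
```

View pics/f3.png

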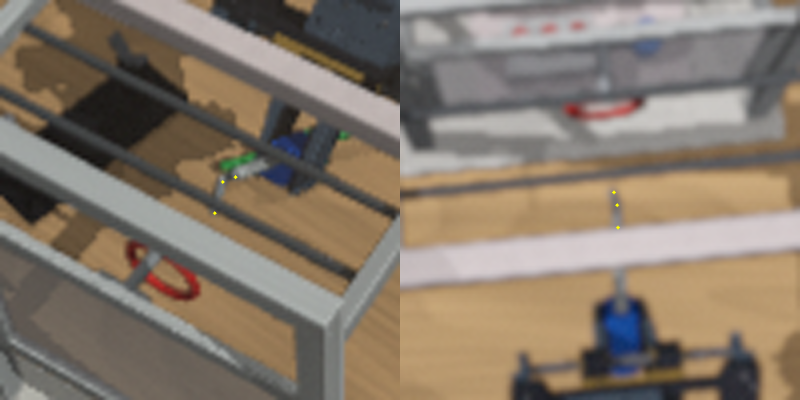

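View pics/f4.png

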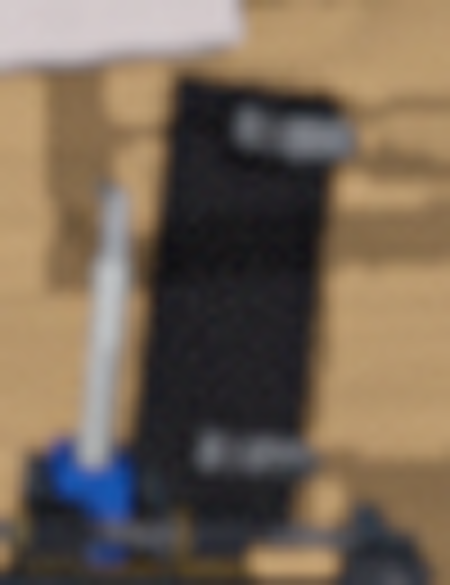

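```bash
python3 - <<'E'
from h import *
import cv2
np.set_printoptions(precision=2,suppress=True)
f0=arm.current_force()
for k in np.linspace(-.05,.009,5):
    arm.move_l(*tool(*bend(k,0,RZ+.012,T)),feed=.05)
    f=arm.current_force()-f0;print(round(k,3),f)
    if np.linalg.norm(f)>3: break
print(arm.current_t())
for n in("scene","top"):cv2.imwrite(f"pics/{n}5.png",arm.snapshot(n)[:,:,::-1])
b=cv2.resize(cv2.imread("pics/scene5.png")[195:255,190:250],(480,480),interpolation=cv2.INTER_CUBIC)
a=cv2.resize(cv2.imread("pics/top5.png")[120:180,245:305],(480,480),interpolation=cv2.INTER_CUBIC)
cv2.imwrite("pics/f5.png",cv2.resize(np.hstack([b,a]),(800,400)))
E
```

```text
-0.05 [-0.57  0.66  0.2 ]
-0.035 [0.29 0.1  0.13]
-0.02 [0.23 1.39 0.74]
-0.006 [-0.06  0.81 -0.19]
0.009 [-0.7   0.77  1.13]
13.6667
```

View pics/f5.png

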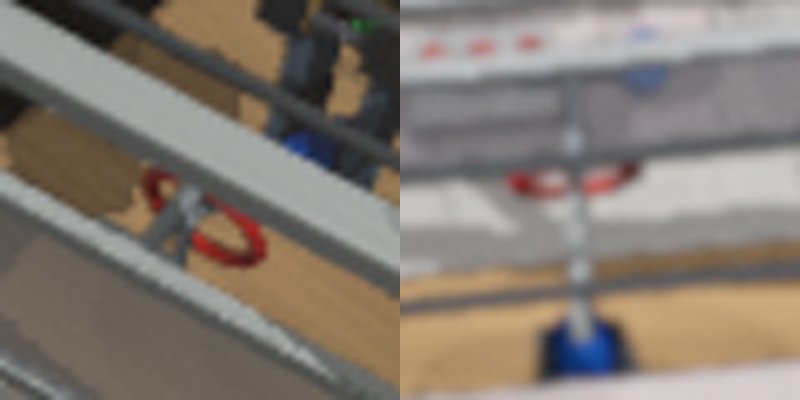

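```bash
python3 - <<'E'
from h import *
import cv2
np.set_printoptions(precision=2,suppress=True)
f0=arm.current_force()
for z in [RZ-.005,RZ-.012,RZ-.025,.24,.215,.19,.18]:
    arm.move_l(*tool(*bend(.009,0,z,T)),feed=.05)
    f=arm.current_force()-f0;print(round(z,3),f,arm.current_torque(),arm.current_width())
    if np.linalg.norm(f)>9: print("stop");break
print(arm.current_t())
for n in("scene","top"):cv2.imwrite(f"pics/{n}6.png",arm.snapshot(n)[:,:,::-1])
b=cv2.resize(cv2.imread("pics/scene6.png")[180:280,170:270],(480,480),interpolation=cv2.INTER_CUBIC)
a=cv2.resize(cv2.imread("pics/top6.png")[120:220,225:325],(480,480),interpolation=cv2.INTER_CUBIC)
cv2.imwrite("pics/f6.png",cv2.resize(np.hstack([b,a]),(800,400)))
E
```

```text
0.276 [-0.1  -0.05  0.1 ] [-0.06  0.68  0.05] 0.023918898161751384
0.269 [ 0.25  0.29 -0.43] [-0.11  0.78 -0.05] 0.02405671515828346
0.256 [ 0.09  1.14 -0.33] [-0.11  0.68  0.  ] 0.024075280581976756
0.24 [0.63 0.52 0.5 ] [-0.14  0.73 -0.05] 0.02390308570199021
0.215 [1.09 0.3  0.45] [-0.09  0.7   0.04] 0.023452840035278248
0.19 [ 0.05  0.79 -0.8 ] [-0.1   0.72  0.01] 0.023843765999483194
0.18 [ 0.71 -0.1  -0.22] [-0.16  0.68 -0.05] 0.023887314215365725
17.075
```

View pics/f6.png

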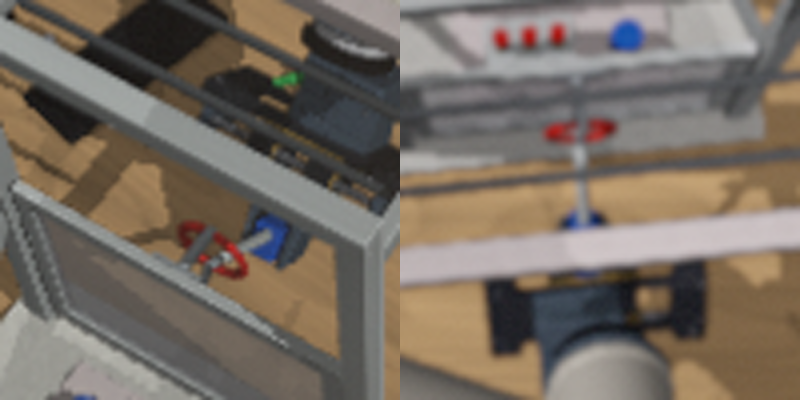

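```bash
python3 - <<'E'
from h import *
import cv2
np.set_printoptions(precision=2,suppress=True)
def F(): return np.mean([arm.current_force() for _ in range(5)],0)
f0=F()
for z in np.arange(.176,.155,-.002):
    arm.move_l(*tool(*bend(.009,0,z,T)),feed=.02); arm.sleep(.15)
    f=arm.current_force();print(round(z,3),f,arm.current_torque(),arm.current_t())
    if f[2]-f0[2]>7: print("stop");break
for n in("scene","top"):cv2.imwrite(f"pics/{n}7.png",arm.snapshot(n)[:,:,::-1])
b=cv2.resize(cv2.imread("pics/scene7.png")[180:280,170:270],(480,480),interpolation=cv2.INTER_CUBIC)
a=cv2.resize(cv2.imread("pics/top7.png")[120:220,225:325],(480,480),interpolation=cv2.INTER_CUBIC)
def dr(im,n,o,s,off):
  t=np.linspace(0,6.28,90)
  for R in(.0235,.0305):
    for u in proj(n,W(BAY,np.c_[0*t-.045,R*np.cos(t),.177+R*np.sin(t)]))+off: cv2.circle(im,tuple(((u-o+.5)*s).astype(int)),1,(0,255,255),-1)
b2,a2=b.copy(),a.copy()
dr(b2,"scene",[170,180],4.8,[0,1.15]);dr(a2,"top",[225,120],4.8,[0,0])
cv2.imwrite("pics/f7.png",cv2.resize(np.vstack([np.hstack([b,a]),np.hstack([b2,a2])]),(600,600)))
E
```

```text
0.176 [-1.32 -0.99  0.09] [-0.15  0.55 -0.03] 17.675
0.174 [-0.99 -1.47 -0.49] [-0.08  0.54 -0.06] 18.075
0.172 [-0.63 -0.59 -0.51] [-0.09  0.51 -0.09] 18.475
0.17 [-1.64 -0.04  0.46] [-0.12  0.55 -0.02] 18.875
0.168 [-0.62 -0.78 -0.71] [-0.11  0.58 -0.02] 19.275
0.166 [-1.54 -1.59  0.05] [-0.11  0.52 -0.1 ] 19.675
0.164 [-2.   -0.8   2.67] [-0.11  0.17 -0.1 ] 20.075
0.162 [-2.06 -0.42  2.39] [-0.13  0.24 -0.09] 20.475
0.16 [-2.51 -1.04  1.02] [-0.08  0.31 -0.12] 20.875
0.158 [-2.97  0.34  0.04] [-0.12  0.33 -0.1 ] 21.275
0.156 [-2.07 -0.96  0.58] [-0.11  0.32 -0.03] 21.675
```

View pics/f7.png

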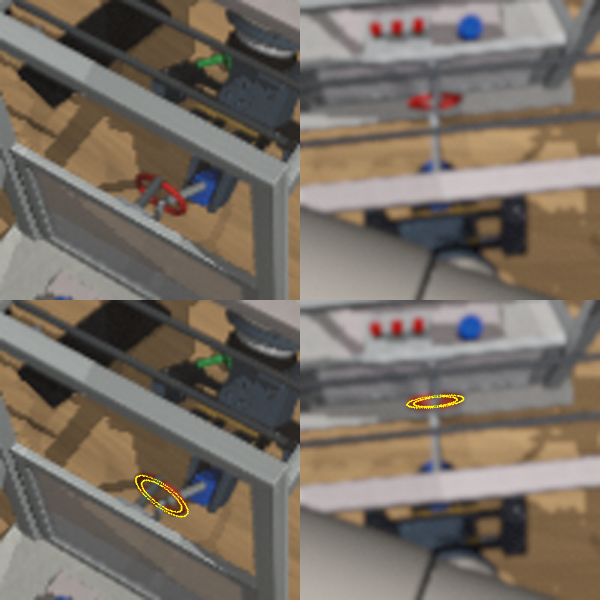

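```bash
python3 - <<'E'
from h import *
import cv2
im=cv2.imread("pics/scene7.png");tp=cv2.imread("pics/top7.png");out=[]
t=np.linspace(0,6.28,120)
for z in(None,.177,.183,.189):
  b=cv2.resize(im[228:263,205:240],(400,400),interpolation=cv2.INTER_CUBIC);a=cv2.resize(tp[138:168,255:285],(400,400),interpolation=cv2.INTER_CUBIC)
  if z:
   for R in(.0235,.0305):
    L=W(BAY,np.c_[0*t-.045,R*np.cos(t),z+R*np.sin(t)])
    for u in proj("scene",L)+[0,1.15]: cv2.circle(b,tuple(((u-[205,228]+.5)*400/35).astype(int)),1,(0,255,255),-1)
    for u in proj("top",L): cv2.circle(a,tuple(((u-[255,138]+.5)*400/30).astype(int)),1,(0,255,255),-1)
  out.append(np.vstack([b,a]))
cv2.imwrite("pics/f8.png",cv2.resize(np.hstack(out),(800,400)))
E
```

```text
(no output)
```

View pics/f8.png

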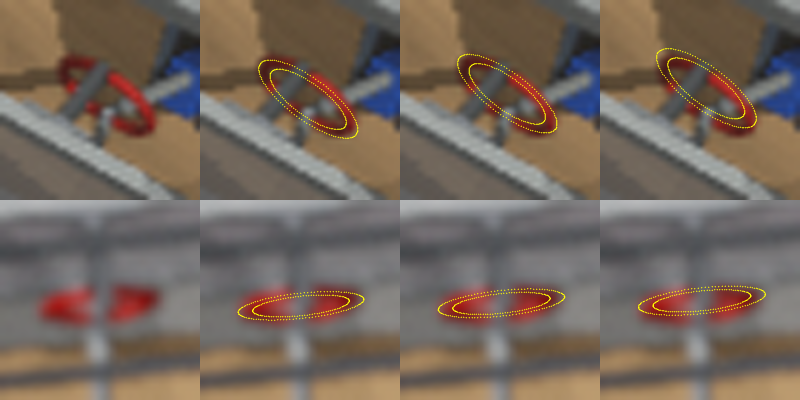

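```bash
python3 - <<'E'
from h import *
import cv2
def red(n,im,win):
    x0,x1,y0,y1=win;c=im[y0:y1,x0:x1].astype(float)
    w=np.clip(c[...,2]-np.maximum(c[...,1],c[...,0])-30,0,None);yy,xx=np.mgrid[y0:y1,x0:x1]
    return (w*xx).sum()/w.sum(),(w*yy).sum()/w.sum(),w.sum()
def show(k):
    for n,w in(("scene",(205,245,205,265)),("top",(250,292,135,170))): print(k,n,np.round(red(n,cv2.imread(f"pics/{n}{k}.png"),w),2))
show(6);show(7)
for z in(.195,.1895,.183,.180,.177): print(z,proj("scene",W(BAY,[-.045,0,z]))[0]+[0,1.15],proj("top",W(BAY,[-.045,0,z]))[0])
arm.move_l(*tool(*bend(.009,0,.153,T)),feed=.02);arm.sleep(.2)
print(arm.current_force(),arm.current_torque())
for n in("scene","top"):cv2.imwrite(f"pics/{n}9.png",arm.snapshot(n)[:,:,::-1])
show(9)
E
```

```text
6 scene [ 225.08  242.52 2927.  ]
6 top [ 269.84  153.72 3331.  ]
7 scene [ 225.27  244.25 3174.  ]
7 top [ 269.37  154.25 3553.  ]
0.195 [222.89830825 242.03269728] [269.86192782 152.26909559]
0.1895 [223.05481053 242.92447586] [269.79447335 152.62770116]
0.183 [223.23835054 243.96984759] [269.71560544 153.04698647]
0.18 [223.32254815 244.44923345] [269.67951168 153.23887276]
0.177 [223.4064241  244.92668121] [269.64360954 153.42974098]
[-1.82483824 -1.16703951  1.79293485] [-0.08095002  0.32328398 -0.11483203]
9 scene [ 225.19  244.28 3218.  ]
9 top [ 269.33  154.22 3529.  ]
```

```bash
python3 - <<'E'
from h import *
import cv2
np.set_printoptions(precision=2,suppress=True)
for z in(.160,.168,.176):
    arm.move_l(*tool(*bend(.009,0,z,T)),feed=.04);arm.sleep(.1);print(arm.current_force(),arm.current_torque())
print(arm.current_t())
for n in("scene","top"):cv2.imwrite(f"pics/{n}10.png",arm.snapshot(n)[:,:,::-1])
im=cv2.imread("pics/scene10.png");tp=cv2.imread("pics/top10.png")
o,R=bend(.009,0,.176,T);out=[]
for d in(None,0,6,10):
  b=cv2.resize(im[213:268,195:250],(400,400),interpolation=cv2.INTER_CUBIC);a=cv2.resize(tp[135:185,245:295],(400,400),interpolation=cv2.INTER_CUBIC)
  if d is not None:
    pts=np.array([[.125,0,0],[.119,0,-.026],[.105,0,0],[.06,0,0]]);g=np.array([GX,0,GZ])
    L=(g+(pts-g)@Ry(np.radians(d)).T)@R.T+o
    for u in proj("scene",L)+[0,1.15]: cv2.circle(b,tuple(((u-[195,213]+.5)*400/55).astype(int)),3,(0,255,255),-1)
    for u in proj("top",L): cv2.circle(a,tuple(((u-[245,135]+.5)*400/50).astype(int)),3,(0,255,255),-1)
  out.append(np.vstack([b,a]))
cv2.imwrite("pics/f10.png",cv2.resize(np.hstack(out),(800,400)))
E
```

```text
[ 0.26 -0.35 -2.82] [-0.11  0.7   0.01]
[-0.88  0.13 -1.87] [-0.13  0.7   0.01]
[ 0.72  0.93 -1.42] [-0.14  0.75  0.02]
23.7
```

View pics/f10.png

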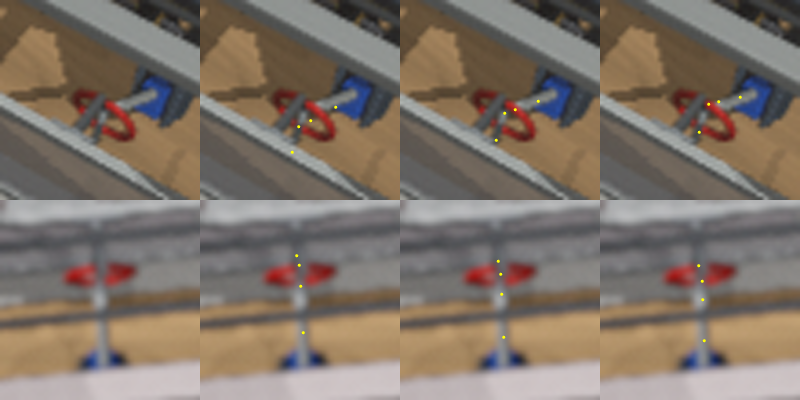

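```bash
python3 - <<'E'
from h import *
import cv2
im=cv2.imread("pics/scene10.png");o,R=bend(.009,0,.176,T);out=[]
for d in(None,5,8,11):
  b=cv2.resize(im[228:258,208:248],(400,300),interpolation=cv2.INTER_CUBIC)
  if d is not None:
    pts=np.array([[.125,0,0],[.119,0,-.026],[.105,0,0],[.06,0,0]]);g=np.array([GX,0,GZ])
    L=(g+(pts-g)@Ry(np.radians(d)).T)@R.T+o
    for u in proj("scene",L)+[0,1.15]: cv2.circle(b,tuple(((u-[208,228]+.5)*10).astype(int)),3,(0,255,255),-1)
  out.append(b)
cv2.imwrite("pics/f11.png",np.vstack([np.hstack(out[:2]),np.hstack(out[2:])]))
E
```

```text
(no output)
```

View pics/f11.png

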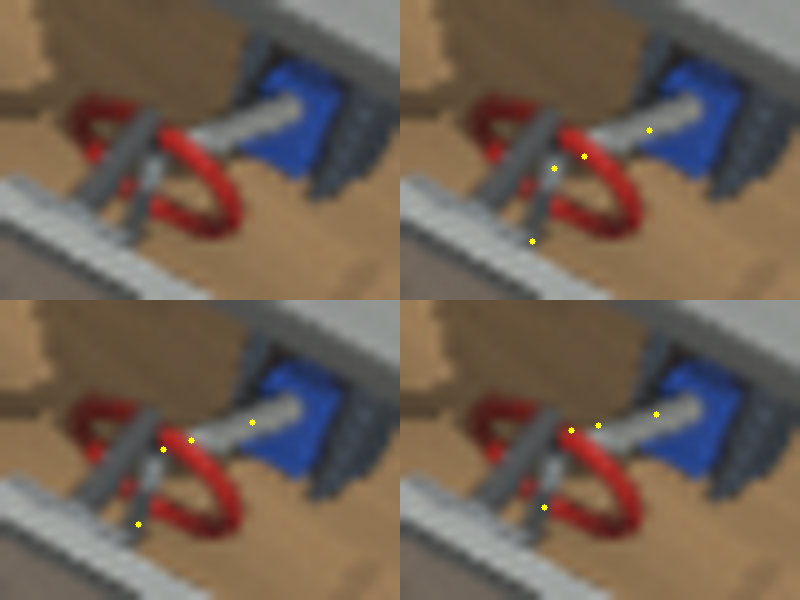

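```bash
cat >> h.py <<'E'
D=0.
def tool(o,R,s=None):
    s=S if s is None else s
    H=R@Ry(np.radians(-D))
    z=-H[:,2];y=s*H[:,1];x=np.cross(y,z)
    return o+R@[GX,0,GZ]+arm.grip_depth*z, np.c_[x,y,z]
E
python3 - <<'E'
from h import *
import h,cv2
np.set_printoptions(precision=2,suppress=True)
arm.move_l(*tool(*bend(.009,0,.180,T)),feed=.04)
f0=arm.current_force()
for k in (-.006,-.021,-.045,-.075):
    arm.move_l(*tool(*bend(k,0,.180,T)),feed=.05);f=arm.current_force()-f0;print(k,f,arm.current_torque())
    if np.linalg.norm(f)>4: print("stop");break
print(arm.current_t())
for n in("scene","top"):cv2.imwrite(f"pics/{n}12.png",arm.snapshot(n)[:,:,::-1])
b=cv2.resize(cv2.imread("pics/scene12.png")[180:280,170:270],(480,480),interpolation=cv2.INTER_CUBIC)
a=cv2.resize(cv2.imread("pics/top12.png")[120:220,225:325],(480,480),interpolation=cv2.INTER_CUBIC)
cv2.imwrite("pics/f12.png",cv2.resize(np.hstack([b,a]),(800,400)))
E
```

```text
-0.006 [0.88 0.59 0.38] [-0.11  0.74 -0.  ]
-0.021 [ 0.45  0.17 -0.63] [-0.06  0.75 -0.02]
-0.045 [0.12 0.43 0.46] [-0.14  0.69 -0.03]
-0.075 [1.46 0.31 0.39] [-0.03  0.65 -0.  ]
26.3333
```

View pics/f12.png

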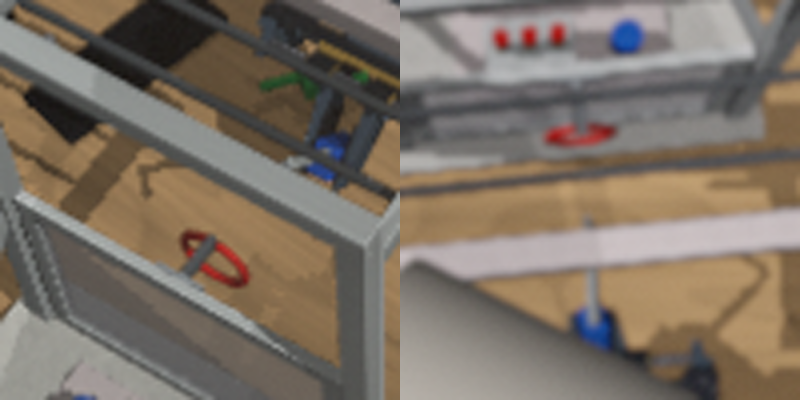

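```bash
python3 - <<'E'
from h import *
import cv2
im=cv2.imread("pics/scene12.png");tp=cv2.imread("pics/top12.png");out=[]
t=np.linspace(0,6.28,120)
for z in(None,.174,.177,.182):
  b=cv2.resize(im[230:260,208:238],(400,400),interpolation=cv2.INTER_CUBIC);a=cv2.resize(tp[138:168,255:285],(400,400),interpolation=cv2.INTER_CUBIC)
  if z:
   for R in(.0235,.0305):
    L=W(BAY,np.c_[0*t-.045,R*np.cos(t),z+R*np.sin(t)])
    for u in proj("scene",L)+[0,1.15]: cv2.circle(b,tuple(((u-[208,230]+.5)*400/30).astype(int)),1,(0,255,255),-1)
    for u in proj("top",L): cv2.circle(a,tuple(((u-[255,138]+.5)*400/30).astype(int)),1,(0,255,255),-1)
  out.append(np.vstack([b,a]))
cv2.imwrite("pics/f13.png",cv2.resize(np.hstack(out),(800,400)))
# rest posts from top2
cv2.imwrite("pics/f14.png",cv2.resize(cv2.imread("pics/top12.png")[175:240,315:365],None,fx=9,fy=9,interpolation=cv2.INTER_CUBIC))
E
```

```text
(no output)
```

View pics/f13.png

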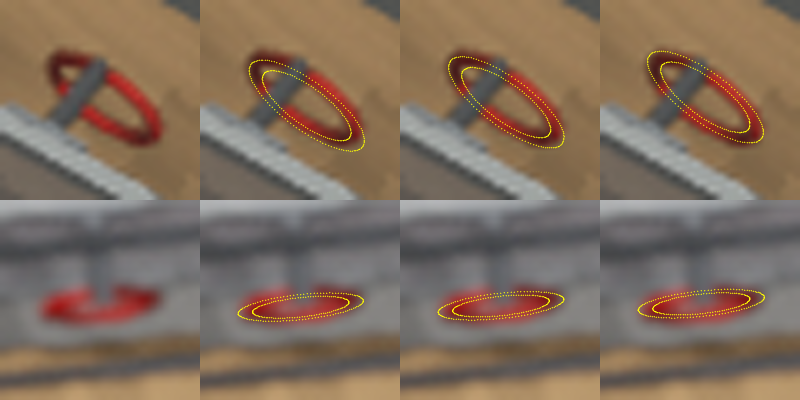

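View pics/f14.png

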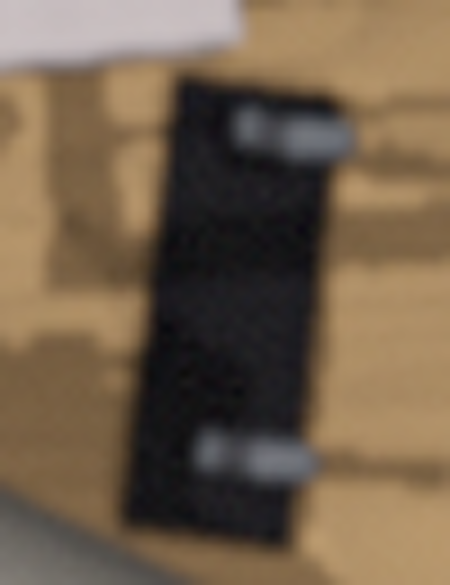

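```bash
python3 - <<'E'
from h import *
d=lambda x,y:(315+(x+.5)/9-.5,175+(y+.5)/9-.5)
P=[onz("top",d(293,132),.084),onz("top",d(255,455),.084)]
c=[onz("top",d(*q),.01) for q in((180,78),(345,98),(288,545),(123,520))]
for q in P+c:
    v=q[:2]-np.array(REST[:2]);R=Rz(REST[2])[:2,:2];print(np.round(q,4),np.round(v@R*1000,1))
E
```

```text
[ 0.5533 -0.3015  0.084 ] [76.4  2.5]
[ 0.4296 -0.2849  0.084 ] [-48.4   2.9]
[ 0.5829 -0.2751  0.01  ] [102.4  32.4]
[ 0.5752 -0.3421  0.01  ] [103.4 -35. ]
[ 0.3938 -0.3158  0.01  ] [-79.8 -32.4]
[ 0.4032 -0.2497  0.01  ] [-79.1  34.4]
```

```bash
sed -i 's/^D=0\./D=5.5/' h.py; sed -i 's/REST=\[.*\]$/REST=[.4770,-.2940,-.135]/' h.py; python3 - <<'E'
from h import *
import cv2
np.set_printoptions(precision=1,suppress=True)
def seq(A,B,n=5):
    for P,Q in samp(A,B,n): print(P*1000,arm.solve_ik(P,Q))
cur=(arm.current_ee_pos(),arm.current_tool_rot())
seq(cur,tool(*KEY["carry"]));seq(tool(*KEY["carry"]),tool(*rest(.06)))
arm.move_l(*tool(*KEY["carry"]),feed=.12)
arm.move_l(*tool(*rest(.06)),feed=.12)
print(arm.current_t())
for n in("scene","top"):cv2.imwrite(f"pics/{n}15.png",arm.snapshot(n)[:,:,::-1])
o,R=rest(.06);pts=np.array([[.125,0,0],[.119,0,-.026],[.105,0,0],[.06,0,0],[-.067,0,0]])@R.T+o
b=cv2.resize(cv2.imread("pics/scene15.png")[140:220,160:240],(400,400),interpolation=cv2.INTER_CUBIC)
a=cv2.resize(cv2.imread("pics/top15.png")[160:240,310:390],(400,400),interpolation=cv2.INTER_CUBIC)
b0,a0=b.copy(),a.copy()
for u in proj("scene",pts)+[0,1.15]: cv2.circle(b,tuple(((u-[160,140]+.5)*5).astype(int)),2,(0,255,255),-1)
for u in proj("top",pts): cv2.circle(a,tuple(((u-[310,160]+.5)*5).astype(int)),2,(0,255,255),-1)
cv2.imwrite("pics/f15.png",cv2.resize(np.vstack([np.hstack([b0,a0]),np.hstack([b,a])]),(600,600)))
E
```

```text
[512.  -44.7  82. ] [-26.   35.9 137.2 143.4  36.3 -83.9]
[487.6 -83.6 103.9] [-31.3  26.8 133.1 116.9  22.9 -58.6]
[ 463.1 -122.5  125.7] [-36.   20.  128.2  70.3  20.  -13.2]
[ 438.7 -161.4  147.5] [-40.   15.4 122.8  37.4  27.4  18.1]
[ 414.2 -200.3  169.4] [-43.3  12.8 117.1  21.6  37.5  32. ]
[ 414.2 -200.3  169.4] [-43.3  12.8 117.1  21.6  37.5  32. ]
[ 431.  -223.9  154.6] [-40.6  17.4 110.3  12.3  42.6  43.9]
[ 447.7 -247.4  139.8] [-38.6  22.2 103.3   5.6  49.   52.4]
[ 464.4 -271.   125.1] [-37.   27.3  95.9   0.7  56.3  58.7]
[ 481.2 -294.6  110.3] [-35.9  32.7  88.1  -2.9  64.2  63.2]
30.6833
```

View pics/f15.png

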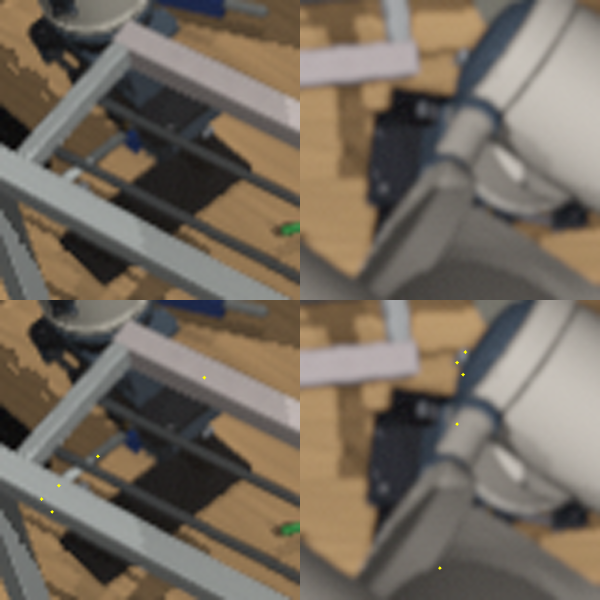

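```bash
python3 - <<'E'
from h import *
import cv2
np.set_printoptions(precision=2,suppress=True)
f0=arm.current_force();t0=arm.current_torque()
for dz in(.02,.010,.006,.003,.001,0):
    arm.move_l(*tool(*rest(dz)),feed=.06);arm.sleep(.1);f=arm.current_force()-f0
    print(dz,f,arm.current_torque()-t0)
    if np.linalg.norm(f)>6: print("stop");break
print(arm.current_t())
for n in("scene","top"):cv2.imwrite(f"pics/{n}16.png",arm.snapshot(n)[:,:,::-1])
b=cv2.resize(cv2.imread("pics/scene16.png")[140:220,160:240],(400,400),interpolation=cv2.INTER_CUBIC)
a=cv2.resize(cv2.imread("pics/top16.png")[160:240,310:390],(400,400),interpolation=cv2.INTER_CUBIC)
cv2.imwrite("pics/f16.png",np.hstack([b,a]))
E
```

```text
0.02 [ 0.43  0.33 -0.13] [-0.05  0.06  0.05]
0.01 [ 0.11 -0.68 -0.51] [-0.03  0.03 -0.05]
0.006 [ 0.26 -0.97 -0.04] [-0.03  0.03 -0.01]
0.003 [-0.61 -0.27 -0.61] [-0.05  0.06  0.01]
0.001 [ 0.24 -1.18  0.17] [ 0.02 -0.01  0.  ]
0 [ 0.62 -1.79  3.2 ] [-0.13 -0.11  0.01]
33.5167
```

View pics/f16.png

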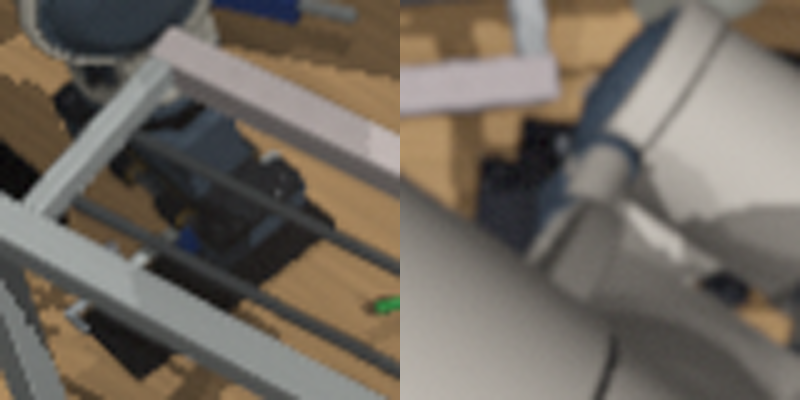

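```bash
python3 - <<'E'
from h import *
import cv2
np.set_printoptions(precision=2,suppress=True)
arm.grip(.030); print(arm.current_width(),arm.current_force())
arm.grip(.085); print(arm.current_width(),arm.current_force())
P,Q=tool(*rest(0))
arm.move_l(P-.12*Q[:,2],Q,feed=.1)
arm.move_to(np.array([.36,-.20,.33]),tool(np.zeros(3),Rz(-.5))[1])
arm.move_to(np.array([.18,.36,.33]),tool(np.zeros(3),Rz(1.1))[1])
print(arm.current_t(),arm.current_force())
for n in("scene","top"):cv2.imwrite(f"pics/{n}17.png",arm.snapshot(n)[:,:,::-1])
b=cv2.resize(cv2.imread("pics/scene17.png")[140:220,160:240],(400,400),interpolation=cv2.INTER_CUBIC)
a=cv2.resize(cv2.imread("pics/top17.png")[170:240,315:385],(400,400),interpolation=cv2.INTER_CUBIC)
cv2.imwrite("pics/f17.png",np.hstack([b,a]))
E
```

```text
0.029777625360699254 [-0.85  0.16 -0.1 ]
0.08542600582552844 [ 0.46 -0.64 -0.52]
39.4417 [-0.58 -0.92  0.53]
```

View pics/f17.png

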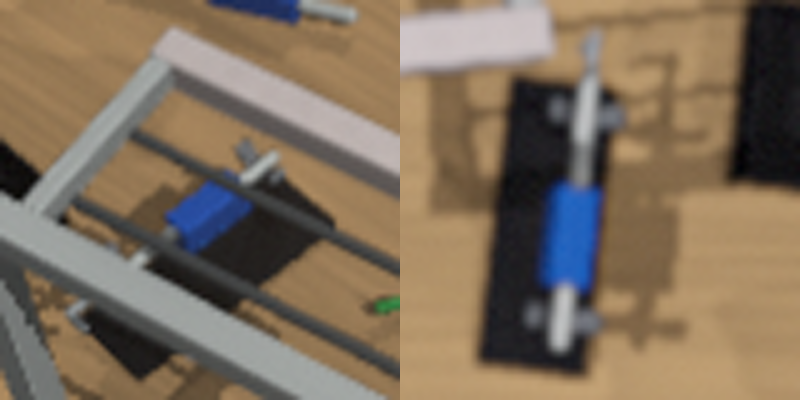

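View pics/scene17.png

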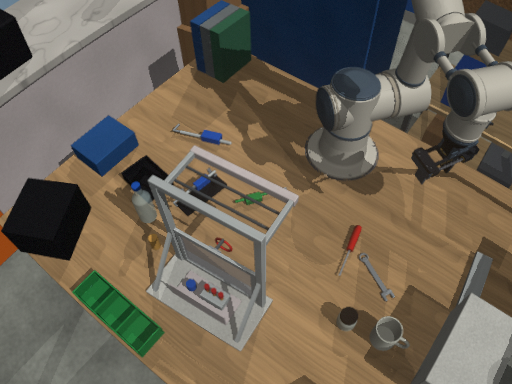

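```bash
python3 - <<'E'
from rig import arm
print(arm.current_t()); arm.sign_off()
E
```

```text
39.5417
the job is handed in; nothing more can be done
```

I took the small blue pole from the rest, hooked the red ring and pulled the screen down. I then unhooked, laid the pole back in both notches and retracted the arm. The job was handed in at 39.5 s of the 64 s allowed; there is no verdict yet.

- **Screen down:** this is less certain than I would like. The resistance rose sharply where the stop should be. Pulling about 12 mm further turned the pole in the grip, and the ring did not move over the last 3 mm. By image, the ring sits at about 177–180 mm from the scene camera and 174–177 mm from the top camera. It should be at 177 mm, so the cameras differ by a few mm. I also judged from the first pictures that the screen began about 15 mm below fully raised.
- **Pole in the grip:** it turned about 5.5° during the pull. I allowed for that when laying it back.
- **Final pictures:** the pole lies in both notches with the hook at its original end, looking the same as at the start. The hand is clear, and the other things on the bench look unmoved by eye.
- **Forces:** the wrist readings I took showed no unexpected contact, and nothing above about 4 N.

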